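# Hold a specimen flask down in the sprung viewing cradle

### The arm

A 7-joint arm with a two-finger parallel gripper is mounted at the origin on the work surface. World frame = base frame: x ahead of the robot, y to its left, z up, the work surface at z = 0. Lengths are in m, angles in rad, forces in N, time in s.
With the tool pointing down it reaches from about 0.425 to 0.975 m from the base axis. Payload 16.7 kg.
Tool frame: the origin (TCP) lies midway between the tips of the shut fingers; the grasp point (between the pads) lies 19 mm behind it; y points along the fingers, z is the direction in which the jaws open and shut, and the axes are right-handed (so a half turn about y gives the same grasp; the last joint's range is limited). The gripper opens to 85 mm and grips with 20 to 120 N. Pads are 22 mm wide; open, the fingers measure 114 mm over their backs; the gripper's body (76 mm by 85 mm) begins 54 mm behind the grasp point. The pads swing forward as they close: fully open they stand 13 mm farther back than shut.
Start: joints at [-0.149, 0.426, 0.074, 1.606, -0.034, 1.111, -0.067], TCP at [0.675, -0, 0.231] pointing down, gripper open.
Joint ranges: [-2.85, 2.85], [-0.5, 2.14], [-1.23, 1.37], [0.21, 2.46], [-1.02, 4.16], [0.16, 2.05], [-2.73, 2.73]. Speed limits (rad/s): [1.89, 1.89, 2.39, 2.39, 3.01, 3.01, 3.01].

### API

Orientations are given as a unit quaternion [x, y, z, w].
In Python, from bench import bot gives the robot as it stands.
- The arm moves only by the tool apply_moves, never from a script. Its argument "motion" is a list of rows, each a list of 3 entries, a list of its own where there are three numbers: the turn, a rotation vector about the tool's x, y, z as a fraction of full scale, then the shift along the tool's x, y, z as a fraction of full scale, then the opening, from 0 (shut) to 1 (fully open). In form: [[[rx, ry, rz], [tx, ty, tz], fingers], ...]. A call has 1 to 5 rows; each row shifts and turns the commanded pose from where the row before left it, along the tool's axes as they then stand; what a row does not reach is not made up. Full scale, the value 1, is 600 mm for a shift and 6 degrees for a turn. A row lasts 1/12 s, in which the tool goes at most 41.7 mm and 7.16 degrees, less where a joint would pass 70% of its speed; a pose out of reach is approached as far as the arm can. A call with a number of a shift or a turn outside -1 to 1 is refused whole. A call with a gripper value outside its range is refused whole. The fingers move at their own pace and stop on an object; "grip_force" is the grip in N (left out, the last holds). Time passes only in rows, so rows that do not move let the fingers close. It gives the time, the measured TCP pose, the force and the opening at its end, in the units of the state.
- bot.get_obs(): the state, without advancing time (a new reading comes with each control period).
- bot.get_image(name): name is "scene" or "side" or "wrist"; returns (picture, depth): 384x512x3 uint8, red, green, blue; 384x512 float32, m along the optical axis (not along the pixel's ray), 0 where there is no reading.
- bot.camera_info(name): a dict with "camera_matrix" (3x3 intrinsics, pixels), "R" (3x3) and "t" (3): a world point X has camera coordinates R X + t; the wrist camera has in their place "hand_eye" (4x4, takes a point from camera to tool coordinates, whose origin is the TCP and whose axes are the tool frame's). Camera axes: x right, y down, z forward; pixel columns grow to the right and rows downward; lengths in m; the calibration is good to about 2 mm. A picture is of the moment at which its call begins: read the wrist's pose just before it. camera_info takes no time and is no camera call.
- bot.job_done(): hands the job in, once; it reports no verdict.
The state is a dict: "t": time; "q": joint angles; "joint_velocities": joint speeds; "joint_efforts": joint torques, N m; "position": TCP position; "eef_rot": TCP orientation; "ft_force": force on the tool from outside, world axes, zero at the start; "wrist_torque": the same for the moment, N m; "width": finger opening in m.
Only numpy, scipy, OpenCV 4.12 (cv2) and the standard library are available. Lean on these libraries where they do the work, as an engineer would, in place of code of your own. Each camera call takes 0.05 s, during which the arm holds its last target.

### The job

Close the gap between the lamp block and the viewing cradle: butt the block flat and flush against the cradle's window side, centred on the window. Then take the round-bottomed flask from its cork ring and, keeping it upright, seat it in the cradle's sprung ring and press it down until the ring's rim is about level with the top of the housing. Finish while still holding the flask pressed down like that, without letting go; do not knock the other things on the bench about.

Things in the scene. Friction and masses are not known exactly. Their poses are not given: they have to be found in the camera images.
- cradle: the cradle: a white open-topped square housing fixed to the bench, 120 x 120 mm, walls 47 mm high and 6 mm thick, four thin steel guide posts (to 72 mm height) with coil springs inside its corners and a round steel ring on springs in the middle. Origin: centre of its underside, on the bench. Its flat +y side, 60 mm from the origin, carries the small framed window (48 mm wide, centred on x = 0) that the lamp belongs against.
- ring (a joint): travel of the sprung ring, m: 0 up, 0.018 at its stop; it slides straight down and springs back. At rest the ring's rim stands 18 mm above the housing's walls; at the stop it is level with them. The springs are preloaded: 4.2 N to start moving, 10.5 N at the stop (350 N/m), so the flask's own weight does not sink it. It must be kept pressed, or it comes back up.
- ring_seat (a point): centre of the sprung ring (moves with it), 60 mm above the bench when up. The ring is a round steel bar 10 mm thick bent to a circle, 50 mm clear opening, 70 mm outside. When the flask sits in it the bulb's centre is 28 mm above this point.
- lamp: the lamp block: loose aluminium box, 56 mm (x) x 70 mm (y) x 50 mm high, about 0.35 kg, standing on the bench off the cradle's +y side. Origin: centre of its underside. Its -y face (glass pane, 35 mm from the origin) is the one that goes against the cradle; the 56 mm across its x sides is the grip. It slides when pushed.
- lamp_corner_a (a point): foot of the lamp block's -y face, +x end (4 mm above the underside)
- lamp_corner_b (a point): foot of the lamp block's -y face, -x end (4 mm above the underside)
- flask: the round-bottomed glass flask, 144 mm tall, about 0.2 kg (bulb heavy with amber resin): ball-shaped bulb 72 mm across, straight neck 26 mm across from 72 to 130 mm above its lowest point, lip 32 mm across at 130 to 134 mm, cork stopper 24 mm across above that. Origin: lowest point of the bulb; z runs up the neck. At the start it stands upright in the cork ring.
- flask_bulb (a point): centre of the flask's bulb, 36 mm above its lowest point
- flask_neck (a point): point on the axis of the flask's neck, 106 mm above its lowest point: where to grip it, from above
- rest: cork ring fixed to the bench in which the flask stands at first, 74 mm across, 18 mm thick; origin on the bench. The flask's lowest point is 8 mm above the bench here.
- conical: bystander: conical flask with a black stopper, foot 80 mm across, 130 mm tall; it stands beside the round flask and may be nearer or farther than it; origin at the centre of its underside
- foam: bystander: white foam pinning block 60 x 100 x 30 mm with pinned beetles; origin at the centre of its underside
- dish: bystander: clear open dish, 86 mm across, 18 mm tall; origin at the centre of its underside
- jar: bystander: small amber jar, 38 mm across, 55 mm tall; origin at the centre of its underside
- vial: bystander: clear vial with a black cap, 28 mm across, 60 mm tall; origin at the centre of its underside
- forceps: bystander: steel forceps lying flat, 110 mm long, 12 mm thick; origin at the centre of its underside
- pinbox: bystander: cardboard pin box 90 x 70 x 28 mm; origin at the centre of its underside
Mind the look-alikes: they are no part of the job. What is shaped like the lamp but blue, green or purple is not meant.

How it is judged:
On the way, in this order (a step that is already met when the one before it is completed fails the run):
1. the lamp block stands flush against the cradle's window side, centred on the window (y of each of lamp_corner_a, lamp_corner_b in the frame of cradle below 0.0635 m and x of lamp in the frame of cradle between -0.012 and 0.012 m and y of lamp in the frame of cradle above 0.09 m and angle between lamp's own z axis and vertical below 0.1 rad and height (world z) of lamp below 0.004 m and linear speed of lamp below 0.01 m/s), for 0.2 s.
2. the flask, seated in the ring, is pressed down by the hand (value of joint ring above 0.014 m and horizontal distance between flask_bulb and ring_seat below 0.005 m and z of flask_bulb in the frame of ring_seat between 0.022 and 0.031 m and angle between flask's own z axis and vertical below 0.2 rad and contact force between any of the fingers, the arm and flask above 2 N and contact force between flask and ring above 5 N), for 0.3 s.
At the end, for the whole second after the job is handed in: Lamp block on the bench, both ends of its face within 3.5 mm of the window side, 12 mm of centred. Flask seated in the ring (5 mm of its axis, 0.2 rad of upright), touched by fingers or arm with over 2 N, pressing the ring with over 5 N and at least 14 mm down of 18; all still (all of step 1 and all of step 2 and linear speed of flask below 0.02 m/s); the arm keeps its last pose, push and grip.
It fails at once if the flask is tipped more than 0.6 rad (angle between flask's own z axis and vertical above 0.6 rad).
It fails at once if a bystander is pushed more than 30 mm away (distance of any of conical, foam, dish, jar, vial, forceps, pinbox from where it was at the start of the episode above 0.03 m).
It fails at once if a bystander is knocked over (angle between any of conical, foam, dish, jar, vial, forceps, pinbox's own z axis and vertical above 0.6 rad).
It also fails if it takes over 64 s, if anything falls off the work surface, if the arm or the gripper's body presses on something with over 40 N, if the wrist force passes 120 N, or if a joint passes its speed limit or range.

## Working session

There is one attempt and no reset: what is moved stays moved. The work goes in short steps, Python scripts to look and compute and a tool call to move; the robot and the scene stay as the last step left them, time stands still between calls to the robot, and variables do not carry over. Pictures are saved under pics/ and viewed, and the job is handed in when it is done.

Besides the shell and the picture viewer there is one more tool, called after "Call:" by a JSON object that holds its "name" and its "arguments", one argument or row to a line. apply_moves: Moves the arm, as the interface text tells. Shift numbers are shares of 600 mm and turn numbers shares of 6 degrees, none past 1 either way. Its arguments: {"type":"object","properties":{"motion":{"type":"array"},"grip_force":{"type":"number"}},"required":["motion"]}

```bash
ls; mkdir -p pics; python3 - <<'E'
from bench import bot
import cv2,numpy as np
o=bot.get_obs();print(o)
for n in ["scene","side","wrist"]:
    im,d=bot.get_image(n); cv2.imwrite(f"pics/{n}0.png",im[:,:,::-1]); np.savez(f"pics/{n}0.npz",im=im,d=d)
    print(n,bot.camera_info(n))
E
```

```text
pics
{'t': 0.0, 'q': array([-0.14952602,  0.42672922,  0.07384489,  1.60664992, -0.03409756,
        1.11077455, -0.06713288]), 'joint_velocities': array([ 3.23957475e-04, -4.03977344e-04, -1.35483171e-03, -5.56399536e-05,
        1.38958282e-03, -1.97963738e-04, -1.78409984e-03]), 'joint_efforts': array([ 7.16691302e-04, -9.49842310e+01,  3.76242042e+00, -4.63523841e+01,
        1.94300286e-02,  1.01335210e-02,  2.85131875e-06]), 'position': array([ 6.74576886e-01, -1.04275245e-05,  2.30593331e-01]), 'eef_rot': array([ 0.50034022, -0.50030868,  0.49970775, -0.49964292]), 'ft_force': array([0.73211243, 0.24726414, 0.17559516]), 'wrist_torque': array([-0.02491958, -0.0315948 , -0.00208859]), 'width': 0.08527397360837996}
scene {'camera_matrix': array([[448.35857448,   0.        , 254.96647739],
       [  0.        , 448.35857448, 188.17523589],
       [  0.        ,   0.        ,   1.        ]]), 'R': array([[ 0.08033303,  0.99645583,  0.02494776],
       [ 0.56096385, -0.02450708, -0.82747747],
       [-0.82393335,  0.08046857, -0.56094443]]), 't': array([-0.11143039, -0.23009422,  1
[... 224 characters left out ...]
3579,  0.00336579],
       [-0.31583783,  0.44097171, -0.84011334],
       [ 0.48413136, -0.68659928, -0.54240045]]), 't': array([0.47079951, 0.22423026, 1.08501582])}
wrist {'camera_matrix': array([[297.67032998,   0.        , 248.74129468],
       [  0.        , 297.67032998, 191.29116902],
       [  0.        ,   0.        ,   1.        ]]), 'hand_eye': array([[ 6.74906548e-05,  9.45704826e-01,  3.25026733e-01,
        -8.42130417e-02],
       [ 9.89809533e-04, -3.25026638e-01,  9.45704343e-01,
        -1.42853172e-01],
       [ 9.99999508e-01,  2.57888354e-04, -9.58003913e-04,
        -4.59767699e-04],
       [ 0.00000000e+00,  0.00000000e+00,  0.00000000e+00,
         1.00000000e+00]])}
```

View pics/scene0.png

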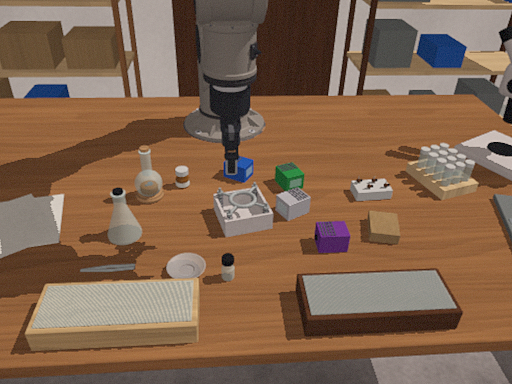

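View pics/side0.png

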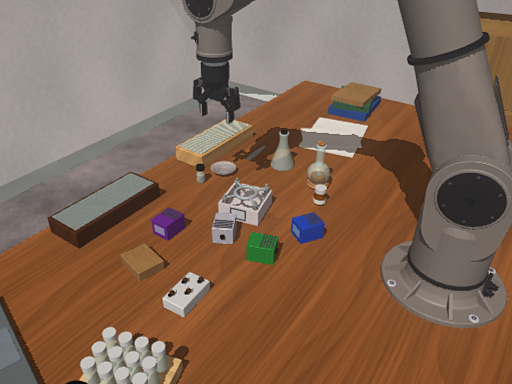

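View pics/wrist0.png

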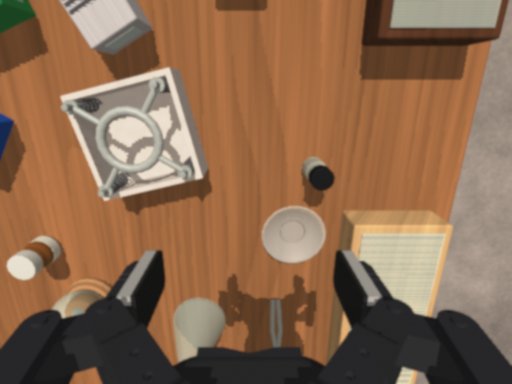

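Candidates in the scene view: silver block (293,203), which matches the aluminium lamp; look-alikes blue (238,169), green (289,178), purple (332,236). The round-bottomed flask is at (149,180), and the conical flask, which I leave alone, at (123,217). Next I take a close crop to confirm and measure.

```bash
cat > h.py <<'E'
import numpy as np,cv2
from bench import bot
from scipy.spatial.transform import Rotation as Ro
def cloud(n,d,obs=None):
    c=bot.camera_info(n);K=c["camera_matrix"];v,u=np.mgrid[:d.shape[0],:d.shape[1]]
    P=np.stack([(u-K[0,2])/K[0,0]*d,(v-K[1,2])/K[1,1]*d,d],-1)
    if "R" in c: W=(P-c["t"])@c["R"]
    else:
        H=c["hand_eye"];T=P@H[:3,:3].T+H[:3,3]
        W=T@Ro.from_quat(obs["eef_rot"]).as_matrix().T+obs["position"]
    W[d<=0]=np.nan
    return W
def proj(n,X):
    c=bot.camera_info(n);p=np.asarray(X)@c["R"].T+c["t"];p=p@c["camera_matrix"].T;return p[...,:2]/p[...,2:]
E
python3 - <<'E'
from h import *
o=bot.get_obs()
print(Ro.from_quat(o["eef_rot"]).as_matrix().round(3))
def rect(xy):
    r=cv2.minAreaRect((xy*1000).astype(np.float32)); return r
for n in ["scene","side","wrist"]:
    z=np.load(f"pics/{n}0.npz");im,d=z["im"],z["d"]
    W=cloud(n,d,o); 
    g=(np.abs(W[...,2])<0.004)
    print(n,"table z med",np.nanmedian(W[...,2][g]))
    hsv=cv2.cvtColor(im,cv2.COLOR_RGB2HSV)
    m=(np.isfinite(W[...,2]))&(W[...,2]>0.035)&(W[...,2]<0.16)&(W[...,0]>0.45)&(W[...,0]<0.95)&(np.abs(W[...,1])<0.4)
    k,l,s,c=cv2.connectedComponentsWithStats(m.astype(np.uint8))
    for i in range(1,k):
        if s[i,4]<40: continue
        q=W[l==i]; zt=np.percentile(q[:,2],95)
        t=q[q[:,2]>zt-0.006]
        print(s[i],"med",np.median(q,0).round(3),"ztop",zt.round(3),"rect",[np.round(a,1) for a in rect(t[:,:2])],"col",np.median(im[l==i],0))
z=np.load("pics/scene0.npz")["im"];cv2.imwrite("pics/crop0.png",cv2.resize(z[120:260,100:360,::-1],None,fx=3,fy=3,interpolation=cv2.INTER_CUBIC))
E
```

```text
[[-0.    -0.001  1.   ]
 [-1.    -0.    -0.   ]
 [ 0.    -1.    -0.001]]
scene table z med 1.4113126732389115e-05
[134 149  27  45 580] med [ 0.461 -0.209  0.066] ztop 0.141 rect [array([ 454.2, -210.2]), array([23.6,  7.9]), np.float64(88.6)] col [142. 125. 108.]
[ 213  182   60   45 1042] med [0.575 0.032 0.048] ztop 0.066 rect [array([550.4,  32.7]), array([105. , 105.9]), np.float64(13.8)] col [145. 135. 131.]
[109 188  27  44 756] med [ 0.611 -0.249  0.07 ] ztop 0.129 rect [array([ 602.2, -250.7]), array([27.7, 25.4]), np.float64(58.8)] col [143. 131. 117.]
[276 188  34  23 488] med [0.535 0.162 0.05 ] ztop 0.052 rect [array([526.8, 164.7]), array([59.6, 71.8]), np.float64(29.4)] col [137. 130. 131.]
[315 221  35  22 620] med [0.672 0.235 0.05 ] ztop 0.053 rect [array([661.6, 236.6]), array([61.2, 69.9]), np.float64(0.7)] col [102.5  56.  118. ]
[221 253  13  17 179] med [ 0.762 -0.01   0.058] ztop 0.061 rect [array([755.7, -10.3]), array([26.6, 26.6]), np.float64(59.7)] col [31. 29. 31.]
[ 296  269  152   57 7033] med [0.873 0.261 0.051] ztop 0.054 rect [array([860.4, 265.1]), 
[... 2170 characters left out ...]
ct [array([ 858.4, -136.7]), array([120.5, 134.9]), np.float64(0.0)] col [209. 197. 168.]
[ 73 293  26  23 284] med [ 0.457 -0.182  0.052] ztop 0.065 rect [array([ 454.4, -184.9]), array([ 7.1, 13.4]), np.float64(60.8)] col [141.  120.   87.5]
[334 304  17  49 351] med [ 0.8   -0.226  0.049] ztop 0.051 rect [array([ 804.7, -228.2]), array([66.3, 12.5]), np.float64(89.8)] col [151. 118.  78.]
[ 174  319   44   44 1251] med [ 0.598 -0.234  0.054] ztop 0.08 rect [array([ 590.6, -241. ]), array([30. ,  9.7]), np.float64(26.4)] col [165. 159. 137.]
[396 368  21  16 249] med [ 0.903 -0.311  0.052] ztop 0.053 rect [array([ 905.3, -309.8]), array([31.3, 30.1]), np.float64(82.6)] col [213. 197. 167.]
```

View pics/crop0.png

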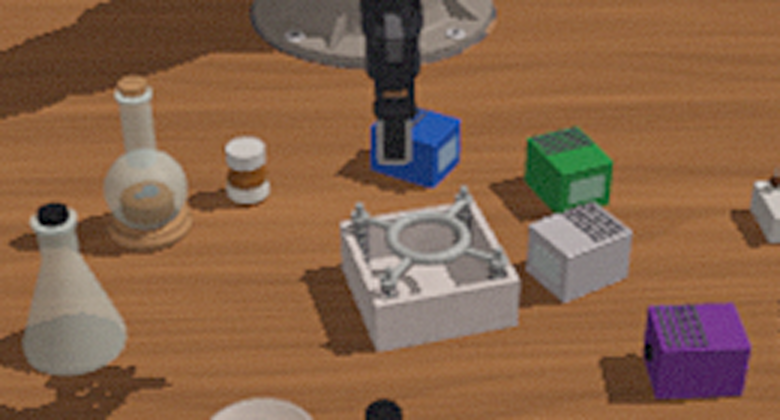

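The crop confirms that the lamp is the silver block at scene (293,203), turned about 15° relative to the cradle. The round flask is at (149,180). I move over the lamp and cradle for a closer look with the wrist camera.

Call:
{"name": "apply_moves", "arguments": {
  "motion": [
    [[0,0,0],[-0.03,-0.017,-0.047],1],
    [[0,0,0],[-0.03,-0.017,-0.047],1],
    [[0,0,0],[-0.03,-0.017,-0.047],1],
    [[0,0,0],[-0.03,-0.017,-0.047],1],
    [[0,0,0],[-0.03,-0.017,-0.047],0.85]
  ]
}}

```text
t: 0.57
position: [0.5324, 0.0906, 0.2824]
eef_rot: [0.5, -0.5, 0.5, -0.5]
ft_force: [1.2, 0.9, 0.9]
width: 0.0753
```

Call:
{"name": "apply_moves", "arguments": {
  "motion": [
    [[0,0,0],[0,0,0],0.85],
    [[0,0,0],[0,0,0],0.85],
    [[0,0,0],[0,0,0],0.85]
  ]
}}

```text
t: 0.82
position: [0.5342, 0.0898, 0.2824]
eef_rot: [0.5, -0.5, 0.5, -0.5]
ft_force: [0.3, -0.6, 0.4]
width: 0.0723
```

```bash
python3 - <<'E'
from h import *
o=bot.get_obs();im,d=bot.get_image("wrist");cv2.imwrite("pics/wrist1.png",im[:,:,::-1]);np.savez("pics/wrist1.npz",im=im,d=d,pos=o["position"],rot=o["eef_rot"])
print(o["t"],o["position"],o["width"])
def an(n,im,d,o):
    W=cloud(n,d,o);print(n,"table",np.nanmedian(W[...,2][np.abs(W[...,2])<.005]))
    def sel(c,r,z0,z1):
        m=(np.hypot(W[...,0]-c[0],W[...,1]-c[1])<r)&(W[...,2]>z0)&(W[...,2]<z1)
        return W[m]
    for nm,c,r,z0,z1 in [("walls",(.549,.034),.095,.043,.051),("ringtop",(.549,.034),.04,.058,.07),("lamp",(.526,.166),.06,.044,.056),("green",(.42,.166),.06,.044,.056)]:
        q=sel(c,r,z0,z1)
        if len(q)<30: print(nm,len(q));continue
        print(nm,len(q),q[:,2].mean().round(4),[np.round(a,1) for a in cv2.minAreaRect((q[:,:2]*1000).astype(np.float32))],[q[:,:2].min(0).round(3),q[:,:2].max(0).round(3)])
an("wrist",im,d,o)
for n in ["scene","side"]:
    z=np.load(f"pics/{n}0.npz");an(n,z["im"],z["d"],None)
E
```

```text
0.8167 [0.53421819 0.08975432 0.2824068 ] 0.07234828994303832
wrist table 0.00044277440534207235
walls 1625 0.0472 [array([543.8,  50.1]), array([120.3, 156.1]), np.float64(13.5)] [array([ 0.476, -0.039]), array([0.619, 0.126])]
ringtop 1149 0.064 [array([548.1,  33.6]), array([69.7, 69. ]), np.float64(8.1)] [array([ 0.513, -0.001]), array([0.583, 0.069])]
lamp 2809 0.0506 [array([524.8, 165. ]), array([56.2, 69.9]), np.float64(29.0)] [array([0.485, 0.122]), array([0.564, 0.208])]
green 2890 0.0507 [array([397.8, 174.1]), array([70.2, 56.1]), np.float64(21.3)] [array([0.361, 0.137]), array([0.44 , 0.211])]
scene table 2.323823787582934e-05
walls 365 0.0466 [array([544.4,  50. ]), array([126.9, 156.2]), np.float64(13.3)] [array([ 0.483, -0.038]), array([0.621, 0.127])]
ringtop 245 0.0631 [array([551.1,  32.6]), array([68.3, 67.8]), np.float64(22.4)] [array([ 0.516, -0.001]), array([0.584, 0.067])]
lamp 388 0.0499 [array([527. , 164.2]), array([59.7, 72.7]), np.float64(29.1)] [array([0.489, 0.122]), array([0.568, 0.207])]
green 305 0.0499 [array([401.3, 172.7]), array([72.5, 57.7]), np.float64(25.0)] [array([0.364, 0.137]), array([0.441, 0.21 ])]
side table -0.0010732793666853333
walls 240 0.0456 [array([546.8,  36.9]), array([121.9, 127.4]), np.float64(14.2)] [array([ 0.476, -0.036]), array([0.616, 0.107])]
ringtop 161 0.062 [array([545.1,  38.4]), array([66.1, 67.2]), np.float64(11.1)] [array([0.512, 0.003]), array([0.583, 0.071])]
lamp 366 0.0489 [array([523.6, 168.7]), array([56.8, 72.7]), np.float64(29.6)] [array([0.482, 0.125]), array([0.563, 0.213])]
green 409 0.0489 [array([396.1, 177.9]), array([70.3, 58.8]), np.float64(22.7)] [array([0.361, 0.14 ]), array([0.438, 0.214])]
```

View pics/wrist1.png

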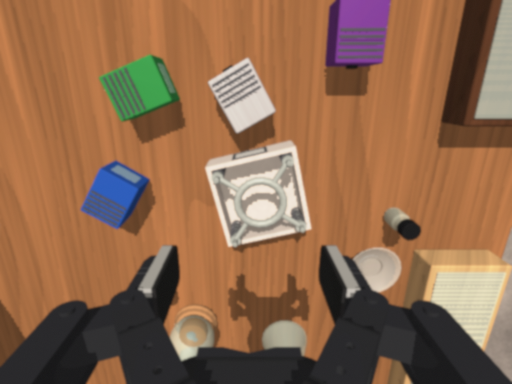

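Call:
{"name": "apply_moves", "arguments": {
  "motion": [
    [[0,0,0],[-0.0627,0,-0.0077],1],
    [[0,0,0],[-0.0627,0,-0.0077],1],
    [[0,-0.97,0],[0,0.05,0],1],
    [[0,-0.97,0],[0,0.05,0],1],
    [[0,-0.97,0],[0,0.05,0],1]
  ]
}}

```text
t: 1.28
position: [0.5253, 0.1652, 0.1907]
eef_rot: [0.571, -0.417, 0.417, -0.571]
ft_force: [0.6, -1.3, -0.6]
width: 0.0855
```

Call:
{"name": "apply_moves", "arguments": {
  "motion": [
    [[0,-0.97,0],[0,0.05,0],0.95],
    [[0,-0.97,0],[0,0.05,0],0.95],
    [[0,0,0],[0,0,0],0.95],
    [[0,0,0],[0,0,0],0.95]
  ]
}}

```text
t: 1.62
position: [0.5245, 0.1642, 0.1311]
eef_rot: [0.61, -0.361, 0.359, -0.608]
ft_force: [0.3, -0.4, 0.1]
width: 0.0813
```

```bash
cat > go.py <<'E'
import sys
from h import *
def todo(p,yaw):
    o=bot.get_obs();R=Ro.from_quat(o["eef_rot"]).as_matrix()
    z=R[:,2];y=np.degrees(np.arctan2(z[1],z[0]))
    print("t",o["t"].__round__(2),"pos",o["position"].round(4),"yaw",y.round(2),"tilt",np.degrees(np.arccos(-R[2,1])).round(2),"F",o["ft_force"].round(1),"w",o["width"].round(4))
    Rt=np.array([[np.sin(np.radians(yaw)),0,np.cos(np.radians(yaw))],[-np.cos(np.radians(yaw)),0,np.sin(np.radians(yaw))],[0,-1,0]])
    rv=Ro.from_matrix(R.T@Rt).as_rotvec(degrees=True)/6
    print("turn units",rv.round(3),"shift units now-axes",(R.T@(np.array(p)-o["position"])/.6).round(4),"shift units target-axes",(Rt.T@(np.array(p)-o["position"])/.6).round(4))
if __name__=="__main__": todo([float(a) for a in sys.argv[1:4]],float(sys.argv[4]))
E
python3 go.py .525 .165 .013 29.1
python3 - <<'E'
from h import *
o=bot.get_obs();im,d=bot.get_image("wrist");cv2.imwrite("pics/wrist2.png",im[:,:,::-1])
E
```

```text
Traceback (most recent call last):
  File "go.py", line 10, in <module>
    if __name__=="__main__": todo([float(a) for a in sys.argv[1:4]],float(sys.argv[4]))
                             ~~~~^^^^^^^^^^^^^^^^^^^^^^^^^^^^^^^^^^^^^^^^^^^^^^^^^^^^^^
  File "go.py", line 6, in todo
    print("t",o["t"].__round__(2),"pos",o["position"].round(4),"yaw",y.round(2),"tilt",np.degrees(np.arccos(-R[2,1])).round(2),"F",o["ft_force"].round(1),"w",o["width"].round(4))
                                                                                                                                                              ^^^^^^^^^^^^^^^^
AttributeError: 'float' object has no attribute 'round'
```

View pics/wrist2.png

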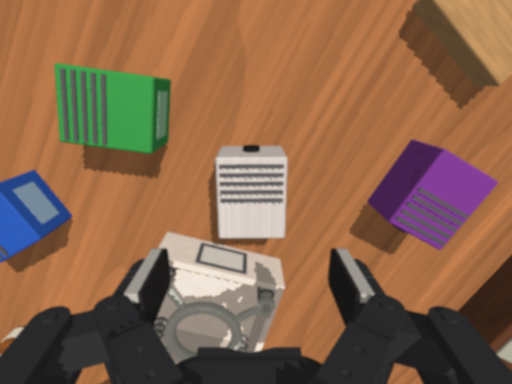

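The wrist view shows the lamp square to the tool at (251,200) and the framed window at (222,258) facing it. Next I descend and grip.

```bash
sed -i 's/o\["width"\].round(4)/round(float(o["width"]),4)/; s/o\["t"\].__round__(2)/round(float(o["t"]),2)/' go.py; python3 go.py .525 .165 .013 29.1
```

```text
t 1.67 pos [0.5254 0.1647 0.1327] yaw 28.81 tilt 0.05 F [-1.  -0.3  0.1] w 0.0812
turn units [ 0.008 -0.048 -0.001] shift units now-axes [-0.0007  0.1995 -0.0002] shift units target-axes [-0.0007  0.1995 -0.0004]
```

Call:
{"name": "apply_moves", "arguments": {
  "motion": [
    [[0,0,0],[0,0.05,0],0.95],
    [[0,0,0],[0,0.05,0],0.95],
    [[0,0,0],[0,0.05,0],0.95],
    [[0,0,0],[0,0.05,0],0.95],
    [[0,0,0],[0,0,0],0.95]
  ],
  "grip_force": 30
}}

```text
t: 2.08
position: [0.5237, 0.1646, 0.0097]
eef_rot: [0.61, -0.36, 0.359, -0.608]
ft_force: [-2.0, -0.8, -0.5]
width: 0.0812
```

Call:
{"name": "apply_moves", "arguments": {
  "motion": [
    [[0,0,0],[0,0,0],0.5],
    [[0,0,0],[0,0,0],0.5],
    [[0,0,0],[0,0,0],0.5],
    [[0,0,0],[0,0,0],0.5],
    [[0,0,0],[0,0,0],0.5]
  ]
}}

```text
t: 2.5
position: [0.5264, 0.1658, 0.0149]
eef_rot: [-0.608, 0.358, -0.36, 0.61]
ft_force: [-0.4, -1.1, 10.9]
width: 0.0556
```

```bash
python3 go.py .526 .126 .013 13.5
```

```text
t 2.5 pos [0.5264 0.1658 0.0149] yaw 29.04 tilt 0.22 F [-0.4 -1.1 10.9] w 0.0556
turn units [-0.037  2.59   0.   ] shift units now-axes [ 0.0576  0.0031 -0.0328] shift units target-axes [ 0.0643  0.0032 -0.0162]
```

Call:
{"name": "apply_moves", "arguments": {
  "motion": [
    [[0,0.87,0],[0,-0.004,0],0.5],
    [[0,0.86,0],[0,0,0],0.5],
    [[0,0.86,0],[0,0,0],0.5],
    [[0,0,0],[0.02,0,-0.008],0.5],
    [[0,0,0],[0.02,0,-0.008],0.5]
  ]
}}

```text
t: 2.92
position: [0.5215, 0.1399, 0.016]
eef_rot: [-0.555, 0.437, -0.437, 0.557]
ft_force: [-0.5, 0.1, -4.1]
width: 0.0555
```

Call:
{"name": "apply_moves", "arguments": {
  "motion": [
    [[0,0,0],[0.01,0,0],0.5],
    [[0,0,0],[0.006,0,0],0.5],
    [[0,0,0],[0,0,0],0.5],
    [[0,0,0],[0,0,0],0.5]
  ]
}}

```text
t: 3.25
position: [0.5236, 0.1301, 0.0149]
eef_rot: [-0.555, 0.438, -0.438, 0.556]
ft_force: [0.3, -2.6, 1.3]
width: 0.0559
```

```bash
python3 go.py .526 .126 .015 13.5;python3 - <<'E'
from h import *
o=bot.get_obs();im,d=bot.get_image("wrist");cv2.imwrite("pics/wrist3.png",im[:,:,::-1])
E
```

```text
t 3.25 pos [0.5236 0.1301 0.0149] yaw 13.54 tilt 0.03 F [ 0.3 -2.6  1.3] w 0.0559
turn units [-0.004  0.006 -0.002] shift units now-axes [ 0.0076 -0.0001  0.0022] shift units target-axes [ 0.0076 -0.0001  0.0022]
```

View pics/wrist3.png

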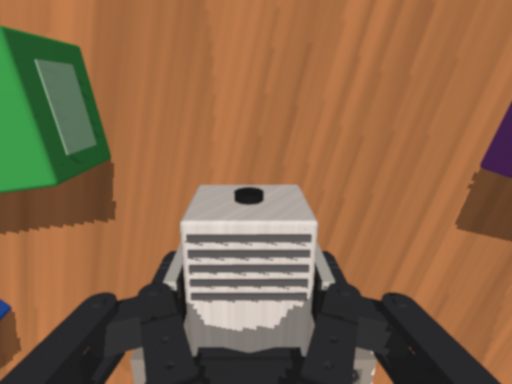

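The lamp is held square between the fingers. Next I ease it onto the wall.

Call:
{"name": "apply_moves", "arguments": {
  "motion": [
    [[0,0,0],[0.0035,0,0.002],0.5],
    [[0,0,0],[0.0025,0,0],0.5],
    [[0,0,0],[0.002,0,0],0.5],
    [[0,0,0],[0,0,0],0.5],
    [[0,0,0],[0,0,0],0.5]
  ]
}}

```text
t: 3.72
position: [0.526, 0.1263, 0.0149]
eef_rot: [-0.555, 0.437, -0.438, 0.556]
ft_force: [0.5, 3.2, 2.2]
width: 0.0553
```

```bash
python3 go.py .526 .126 .015 13.5;python3 - <<'E'
from h import *
im,d=bot.get_image("side");cv2.imwrite("pics/side3.png",cv2.resize(im[150:270,170:330,::-1],None,fx=4,fy=4))
E
```

```text
t 3.72 pos [0.526  0.1263 0.0149] yaw 13.58 tilt 0.05 F [0.5 3.2 2.2] w 0.0553
turn units [-0.009  0.013 -0.003] shift units now-axes [ 0.0006 -0.0002 -0.0001] shift units target-axes [ 0.0006 -0.0002 -0.0001]
```

View pics/side3.png

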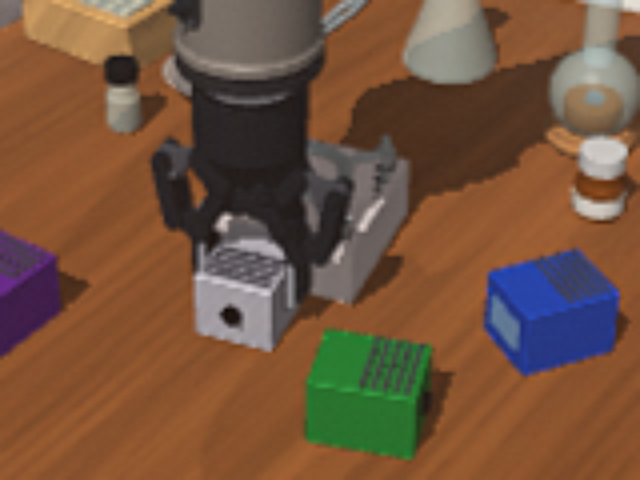

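Fy has turned to +3.2 N, so I push on a little until contact is clear.

Call:
{"name": "apply_moves", "arguments": {
  "motion": [
    [[0,0,0],[0.0025,0,0],0.5],
    [[0,0,0],[0.0025,0,0],0.5],
    [[0,0,0],[0,0,0],0.5],
    [[0,0,0],[0,0,0],0.5]
  ]
}}

```text
t: 4.1
position: [0.5261, 0.1256, 0.0149]
eef_rot: [-0.555, 0.438, -0.437, 0.557]
ft_force: [-3.4, 16.4, 4.4]
width: 0.0557
```

Contact is firm at 16 N. I relax the push, open and rise straight up.

Call:
{"name": "apply_moves", "arguments": {
  "motion": [
    [[0,0,0],[-0.0025,0,0],0.5],
    [[0,0,0],[0,0,0],0.95],
    [[0,0,0],[0,0,0],0.95],
    [[0,0,0],[0,0,0],0.95],
    [[0,0,0],[0,0,0],0.95]
  ]
}}

```text
t: 4.52
position: [0.5258, 0.1239, 0.0145]
eef_rot: [0.556, -0.438, 0.438, -0.555]
ft_force: [0.5, -0.2, 0.3]
width: 0.0811
```

Call:
{"name": "apply_moves", "arguments": {
  "motion": [
    [[0,0,0],[0,-0.05,0],0.95],
    [[0,0,0],[0,-0.06,0],0.95],
    [[0,0,0],[0,-0.065,0],0.95],
    [[0,0,0],[0,-0.065,0],0.95],
    [[0,0,0],[0,-0.065,0],0.95]
  ]
}}

```text
t: 4.93
position: [0.5254, 0.1239, 0.1996]
eef_rot: [0.556, -0.438, 0.438, -0.555]
ft_force: [1.0, 0.9, 0.0]
width: 0.0811
```

Call:
{"name": "apply_moves", "arguments": {
  "motion": [
    [[0,0,0],[0,-0.05,0],0.95],
    [[0,0,0],[0,0,0],0.95],
    [[0,0,0],[0,0,0],0.95]
  ]
}}

```text
t: 5.18
position: [0.5266, 0.1244, 0.2295]
eef_rot: [-0.554, 0.437, -0.438, 0.556]
ft_force: [-1.5, -0.0, -0.7]
width: 0.0811
```

```bash
python3 go.py .526 .126 .25 13.5; cat > chk.py <<'E'
import sys
from h import *
o=bot.get_obs();im,d=bot.get_image("wrist");cv2.imwrite(f"pics/{sys.argv[1]}.png",im[:,:,::-1])
np.savez(f"pics/{sys.argv[1]}.npz",im=im,d=d,pos=o["position"],rot=o["eef_rot"])
W=cloud("wrist",d,o)
def sel(c,r,z0,z1): return W[(np.hypot(W[...,0]-c[0],W[...,1]-c[1])<r)&(W[...,2]>z0)&(W[...,2]<z1)]
for nm,c,r,z0,z1 in [("ringtop",(.548,.034),.04,.058,.07),("walls+lamp",(.54,.07),.14,.043,.055),("lamp",(.526,.126),.05,.049,.056)]:
    q=sel(c,r,z0,z1)
    if len(q)>30: print(nm,len(q),q[:,2].mean().round(4),[np.round(a,1) for a in cv2.minAreaRect((q[:,:2]*1000).astype(np.float32))])
# in cradle frame
c=np.array([.5481,.0336]);a=np.radians(13.5);A=np.array([[np.cos(a),np.sin(a)],[-np.sin(a),np.cos(a)]])
q=sel((.526,.126),.07,.0485,.056)[:,:2];q=(q-c)@A.T*1000
if len(q): print("lamp in cradle frame min/max",np.percentile(q,1,0).round(1),np.percentile(q,99,0).round(1))
E
python3 chk.py wrist4
```

```text
t 5.18 pos [0.5266 0.1244 0.2295] yaw 13.53 tilt 0.19 F [-1.5 -0.  -0.7] w 0.0811
turn units [-0.031  0.004 -0.002] shift units now-axes [-0.0029 -0.0342 -0.0003] shift units target-axes [-0.0029 -0.0342 -0.0004]
ringtop 1381 0.0639 [array([547.6,  33.9]), array([69.9, 68.7]), np.float64(22.9)]
walls+lamp 5044 0.0492 [array([531.2,  77.1]), array([132.8, 230.1]), np.float64(20.3)]
lamp 2889 0.0507 [array([525.8, 122.6]), array([55.7, 74.4]), np.float64(13.8)]
lamp in cradle frame min/max [-28.3  54.6] [ 26.6 128.7]
```

View pics/wrist4.png

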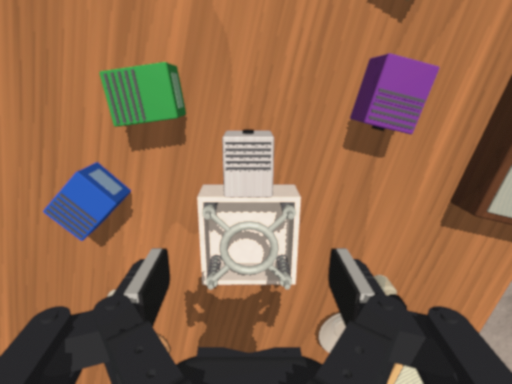

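The lamp sits centred against the window side: x offset about −1 mm and far end about 130 mm from the cradle centre, as expected. Next I locate the flask.

```bash
python3 - <<'E'
from h import *
for n in ["scene","side"]:
    z=np.load(f"pics/{n}0.npz");W=cloud(n,z["d"])
    for z0,z1 in [(.147,.158),(.139,.146),(.085,.135),(.02,.07)]:
        q=W[(np.hypot(W[...,0]-.44,W[...,1]+.21)<.07)&(W[...,2]>z0)&(W[...,2]<z1)]
        print(n,z0,len(q), q.mean(0).round(4) if len(q) else "", np.ptp(q[:,:2],axis=0).round(3) if len(q) else "")
    # jar, conical
    for c,r,z0 in [((.45,-.14),.06,.035),((.6,-.25),.05,.11)]:
        q=W[(np.hypot(W[...,0]-c[0],W[...,1]-c[1])<r)&(W[...,2]>z0)&(W[...,1]>-.30)]
        print("  other",c,len(q),q.mean(0).round(3) if len(q) else "")
E
python3 go.py .44 -.12 .26 0
```

```text
scene 0.147 45 [ 0.4448 -0.2105  0.1514] [0.024 0.021]
scene 0.139 41 [ 0.4494 -0.2093  0.1423] [0.024 0.029]
scene 0.085 174 [ 0.4511 -0.2092  0.1103] [0.017 0.026]
scene 0.02 433 [ 0.4651 -0.2067  0.051 ] [0.049 0.069]
  other (0.45, -0.14) 300 [ 0.438 -0.17   0.062]
  other (0.6, -0.25) 154 [ 0.604 -0.251  0.123]
side 0.147 31 [ 0.4385 -0.2063  0.1496] [0.024 0.029]
side 0.139 26 [ 0.4354 -0.2015  0.1421] [0.03  0.022]
side 0.085 126 [ 0.4352 -0.1999  0.1099] [0.027 0.022]
side 0.02 318 [ 0.4295 -0.1866  0.0504] [0.069 0.053]
  other (0.45, -0.14) 322 [ 0.435 -0.181  0.07 ]
  other (0.6, -0.25) 67 [ 0.592 -0.245  0.121]
t 5.23 pos [0.5259 0.1242 0.2279] yaw 13.54 tilt 0.03 F [ 0.4  0.5 -0.3] w 0.0812
turn units [-6.000e-03  2.256e+00 -1.000e-03] shift units now-axes [ 0.3622 -0.0537 -0.2344] shift units target-axes [ 0.407  -0.0536 -0.1431]
```

Call:
{"name": "apply_moves", "arguments": {
  "motion": [
    [[0,0,0],[0.0517,-0.0077,-0.0335],0.95],
    [[0,0,0],[0.0517,-0.0077,-0.0335],0.95],
    [[0,0,0],[0.0517,-0.0077,-0.0335],0.95],
    [[0,0,0],[0.0517,-0.0077,-0.0335],0.95],
    [[0,0,0],[0.0517,-0.0077,-0.0335],0.95]
  ]
}}

```text
t: 5.65
position: [0.4629, -0.0514, 0.2495]
eef_rot: [0.556, -0.438, 0.437, -0.555]
ft_force: [1.5, -0.9, 1.3]
width: 0.0813
```

Call:
{"name": "apply_moves", "arguments": {
  "motion": [
    [[0,0,0],[0.0517,-0.0077,-0.0335],0.95],
    [[0,0,0],[0.0517,-0.0077,-0.0335],0.95],
    [[0,0.75,0],[0,0,0],0.95],
    [[0,0.75,0],[0,0,0],0.95],
    [[0,0.75,0],[0,0,0],0.95]
  ]
}}

```text
t: 6.07
position: [0.439, -0.1203, 0.2587]
eef_rot: [-0.499, 0.502, -0.501, 0.498]
ft_force: [-0.2, -0.2, 0.6]
width: 0.0809
```

Call:
{"name": "apply_moves", "arguments": {
  "motion": [
    [[0,0,0],[0,0,0],0.95],
    [[0,0,0],[0,0,0],0.95],
    [[0,0,0],[0,0,0],0.95]
  ]
}}

```text
t: 6.32
position: [0.4397, -0.1195, 0.2593]
eef_rot: [0.501, -0.499, 0.499, -0.501]
ft_force: [0.6, -0.8, -0.3]
width: 0.0807
```

```bash
python3 go.py .441 -.208 .18 0; python3 chk.py wrist5; python3 - <<'E'
from h import *
z=np.load("pics/wrist5.npz");W=cloud("wrist",z["d"],{"position":z["pos"],"eef_rot":z["rot"]})
for z0,z1 in [(.147,.158),(.139,.146),(.085,.135),(.02,.07)]:
    m=(np.hypot(W[...,0]-.44,W[...,1]+.21)<.06)&(W[...,2]>z0)&(W[...,2]<z1)
    q=W[m];print(z0,len(q), q.mean(0).round(4),np.ptp(q[:,:2],axis=0).round(3),q.min(0).round(3),q.max(0).round(3)) if len(q) else print(z0,0)
E
```

```text
t 6.32 pos [ 0.4397 -0.1195  0.2593] yaw 0.22 tilt 0.09 F [ 0.6 -0.8 -0.3] w 0.0807
turn units [ 0.015  0.037 -0.   ] shift units now-axes [0.1475 0.1321 0.0018] shift units target-axes [0.1475 0.1322 0.0022]
ringtop 1497 0.0639 [array([547.7,  23.5]), array([69.7, 51.4]), np.float64(0.2)]
walls+lamp 1654 0.047 [array([551.1,  20.3]), array([121.2,  94.2]), np.float64(13.4)]
0.147 432 [ 0.4404 -0.2089  0.1519] [0.024 0.024] [ 0.428 -0.222  0.147] [ 0.452 -0.198  0.154]
0.139 271 [ 0.4403 -0.2031  0.1425] [0.031 0.027] [ 0.425 -0.221  0.139] [ 0.456 -0.194  0.146]
0.085 481 [ 0.4402 -0.2004  0.1112] [0.026 0.013] [ 0.427 -0.21   0.085] [ 0.453 -0.197  0.135]
0.02 1137 [ 0.44   -0.1918  0.059 ] [0.07  0.061] [ 0.405 -0.236  0.02 ] [ 0.475 -0.175  0.07 ]
```

View pics/wrist5.png

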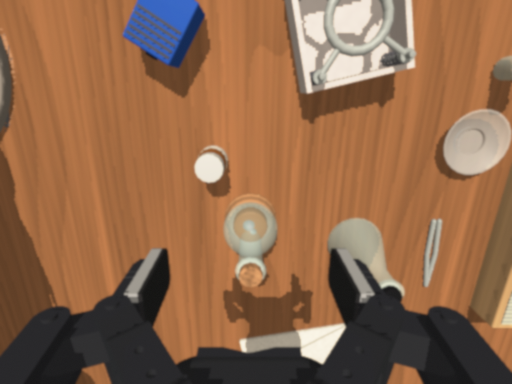

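The flask stopper is centred at pixel (251,272), with the bulb above it at (250,227); the axis is at about (0.440, −0.210). The conical flask is clear at (370,250). I go above the flask, then down.

Call:
{"name": "apply_moves", "arguments": {
  "motion": [
    [[0,0,0],[0.0503,0,0.0003],0.95],
    [[0,0,0],[0.0503,0,0.0003],0.95],
    [[0,0,0],[0.0502,0,0.0003],0.95],
    [[0,0,0],[0,0.03,0],0.95],
    [[0,0,0],[0,0,0],0.95]
  ]
}}

```text
t: 6.78
position: [0.4394, -0.2109, 0.2397]
eef_rot: [-0.501, 0.501, -0.499, 0.499]
ft_force: [-1.1, 0.9, -1.0]
width: 0.081
```

```bash
python3 go.py .4402 -.21 .098 0
```

```text
t 6.78 pos [ 0.4394 -0.2109  0.2397] yaw 0.01 tilt 0.19 F [-1.1  0.9 -1. ] w 0.081
turn units [ 0.031  0.002 -0.004] shift units now-axes [-0.0015  0.2362  0.0021] shift units target-axes [-0.0016  0.2362  0.0014]
```

Call:
{"name": "apply_moves", "arguments": {
  "motion": [
    [[0,0,0],[-0.001,0.05,0.001],0.95],
    [[0,0,0],[0,0.05,0],0.95],
    [[0,0,0],[0,0.05,0],0.95],
    [[0,0,0],[0,0.05,0],0.95],
    [[0,0,0],[0,0.036,0],0.95]
  ]
}}

```text
t: 7.2
position: [0.4407, -0.208, 0.0985]
eef_rot: [0.501, -0.5, 0.498, -0.501]
ft_force: [1.0, 0.2, -0.6]
width: 0.0814
```

Call:
{"name": "apply_moves", "arguments": {
  "motion": [
    [[0,0,0],[0,0,0],0.6],
    [[0,0,0],[0,0,0],0.3],
    [[0,0,0],[0,0,0],0.2],
    [[0,0,0],[0,0,0],0.15],
    [[0,0,0],[0,0,0],0.15]
  ],
  "grip_force": 60
}}

```text
t: 7.62
position: [0.4422, -0.2096, 0.1019]
eef_rot: [-0.5, 0.499, -0.5, 0.501]
ft_force: [0.5, 0.3, -1.2]
width: 0.026
```

Call:
{"name": "apply_moves", "arguments": {
  "motion": [
    [[0,0,0],[0,0,0],0.15],
    [[0,0,0],[0,0,0],0.15],
    [[0,0,0],[0,0,0],0.15],
    [[0,0,0],[0,0,0],0.15]
  ]
}}

```text
t: 7.95
position: [0.4423, -0.2097, 0.1014]
eef_rot: [-0.5, 0.499, -0.5, 0.501]
ft_force: [1.2, 0.8, 8.7]
width: 0.026
```

```bash
python3 go.py .4402 -.21 .098 0; python3 chk.py wrist6;python3 - <<'E'
from h import *
im,d=bot.get_image("side");cv2.imwrite("pics/side6.png",cv2.resize(im[90:230,240:400,::-1],None,fx=4,fy=4))
E
```

```text
t 7.95 pos [ 0.4423 -0.2097  0.1014] yaw 0.06 tilt 0.12 F [1.2 0.8 8.7] w 0.026
turn units [-0.02   0.01   0.004] shift units now-axes [ 0.0005  0.0056 -0.0035] shift units target-axes [ 0.0006  0.0056 -0.0034]
```

View pics/side6.png

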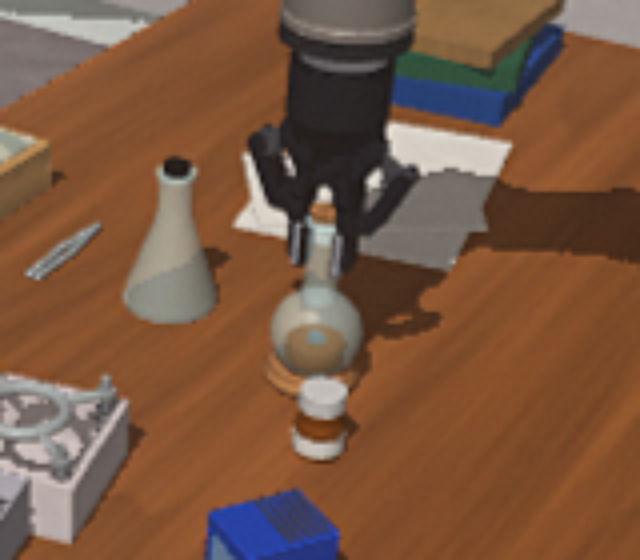

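The neck is gripped, with width 26.0 mm, the neck's diameter. Lift.

Call:
{"name": "apply_moves", "arguments": {
  "motion": [
    [[0,0,0],[0,-0.02,0],0.15],
    [[0,0,0],[0,-0.04,0],0.15],
    [[0,0,0],[0,-0.05,0],0.15],
    [[0,0,0],[0,-0.04,0],0.15],
    [[0,0,0],[0,-0.03,0],0.15]
  ]
}}

```text
t: 8.47
position: [0.4414, -0.2097, 0.2106]
eef_rot: [-0.5, 0.499, -0.5, 0.5]
ft_force: [0.8, -1.6, -2.2]
width: 0.0259
```

Call:
{"name": "apply_moves", "arguments": {
  "motion": [
    [[0,0,0],[0,0,0],0.15],
    [[0,0,0],[0,0,0],0.15]
  ]
}}

```text
t: 8.63
position: [0.4415, -0.2095, 0.209]
eef_rot: [-0.5, 0.499, -0.5, 0.501]
ft_force: [-0.4, -0.7, -2.7]
width: 0.0258
```

```bash
python3 go.py .5478 .0337 .205 0; python3 chk.py wrist7
```

```text
t 8.63 pos [ 0.4415 -0.2095  0.209 ] yaw 0.06 tilt 0.09 F [-0.4 -0.7 -2.7] w 0.0258
turn units [-0.015  0.01   0.001] shift units now-axes [-0.4051  0.0068  0.1776] shift units target-axes [-0.4053  0.0066  0.1772]
```

View pics/wrist7.png

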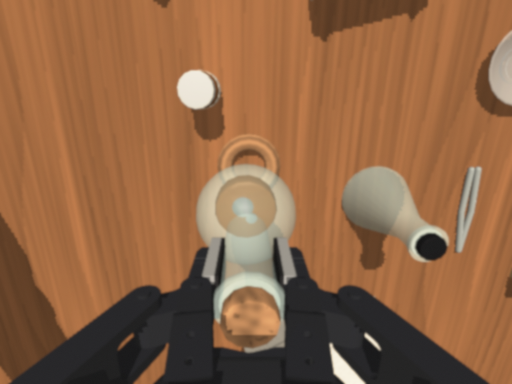

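The flask is held and hangs upright (bulb at (246,215)). Carry over to the cradle.

Call:
{"name": "apply_moves", "arguments": {
  "motion": [
    [[0,0,0],[-0.03,0,0.013],0.15],
    [[0,0,0],[-0.045,0,0.02],0.15],
    [[0,0,0],[-0.05,0,0.022],0.15],
    [[0,0,0],[-0.05,0,0.022],0.15],
    [[0,0,0],[-0.05,0,0.022],0.15]
  ]
}}

```text
t: 9.1
position: [0.5, -0.073, 0.2069]
eef_rot: [0.501, -0.5, 0.499, -0.5]
ft_force: [0.8, -0.2, -2.6]
width: 0.0261
```

Call:
{"name": "apply_moves", "arguments": {
  "motion": [
    [[0,0,0],[-0.05,0,0.022],0.15],
    [[0,0,0],[-0.05,0,0.022],0.15],
    [[0,0,0],[-0.045,0,0.02],0.15],
    [[0,0,0],[-0.025,0,0.011],0.15],
    [[0,0,0],[-0.01,0,0.0036],0.15]
  ]
}}

```text
t: 9.52
position: [0.5476, 0.0367, 0.2065]
eef_rot: [0.502, -0.5, 0.498, -0.501]
ft_force: [-0.2, 0.0, -3.1]
width: 0.026
```

Call:
{"name": "apply_moves", "arguments": {
  "motion": [
    [[0,0,0],[0,0,0],0.15],
    [[0,0,0],[0,0,0],0.15],
    [[0,0,0],[0,0,0],0.15]
  ]
}}

```text
t: 9.77
position: [0.5469, 0.0321, 0.2078]
eef_rot: [0.5, -0.5, 0.5, -0.499]
ft_force: [-0.3, -0.8, -2.5]
width: 0.0256
```

```bash
python3 go.py .5478 .0337 .160 0; python3 chk.py wrist8; python3 - <<'E'
from h import *
o=bot.get_obs()
def circ(q):
    A=np.c_[2*q,np.ones(len(q))];s=np.linalg.lstsq(A,(q**2).sum(1),rcond=None)[0];return s[:3],np.sqrt(s[3]+(s[:3]**2).sum())
for n in ["wrist","scene","side"]:
    im,d=bot.get_image(n);cv2.imwrite(f"pics/{n}8b.png",im[:,:,::-1] if n=="wrist" else cv2.resize(im[130:260,170:330,::-1],None,fx=4,fy=4))
    W=cloud(n,d,o);p=o["position"]
    m=(np.hypot(W[...,0]-p[0],W[...,1]-p[1])<.036)&(W[...,2]>.115)&(W[...,2]<.19)
    for z0,z1 in [(.12,.165)]:
        q=W[m&(W[...,2]>z0)&(W[...,2]<z1)]
        if len(q)>20:
            c,r=circ(q);
            for _ in range(5):
                e=np.abs(np.linalg.norm(q-c,axis=1)-r);q=q[e<.003];c,r=circ(q)
            print(n,"bulb",len(q),c.round(4),r.round(4))
E
```

```text
t 9.77 pos [0.5469 0.0321 0.2078] yaw -0.03 tilt 0.08 F [-0.3 -0.8 -2.5] w 0.0256
turn units [ 0.012 -0.005  0.006] shift units now-axes [-0.0027  0.0797  0.0016] shift units target-axes [-0.0026  0.0797  0.0015]
ringtop 1002 0.0641 [array([548.9,  51.4]), array([39.3, 72.1]), np.float64(82.6)]
walls+lamp 6578 0.0496 [array([533. ,  78.8]), array([129.4, 232.9]), np.float64(22.5)]
lamp 4412 0.0507 [array([525.7, 122.4]), array([55.9, 75.6]), np.float64(13.4)]
lamp in cradle frame min/max [-28.3  57. ] [ 26.5 128.5]
wrist bulb 875 [0.5439 0.0309 0.152 ] 0.0356
scene bulb 315 [0.5456 0.031  0.1521] 0.0349
side bulb 103 [0.5449 0.032  0.1495] 0.0357
```

View pics/side8b.png

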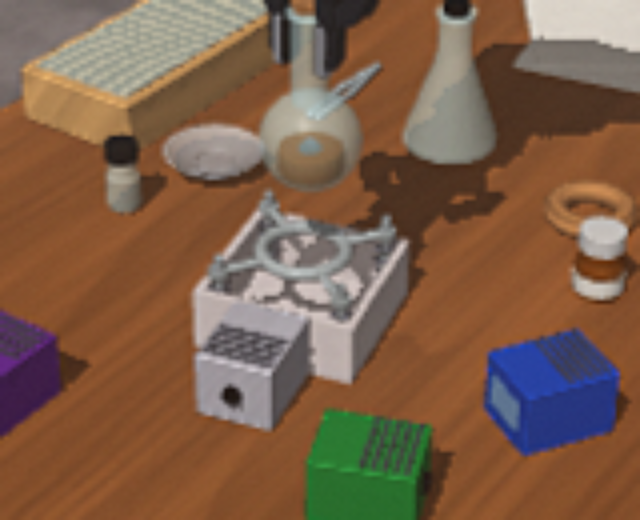

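View pics/scene8b.png

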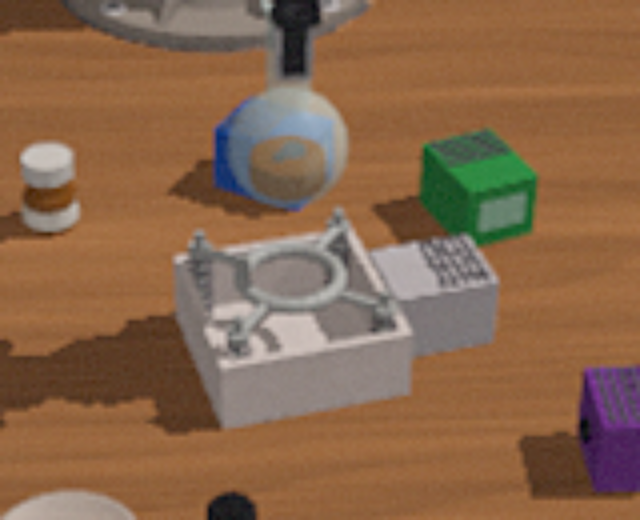

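The lamp still sits flush, with the flask above the ring. The bulb is about 4 mm short in x and 2.5 mm short in y relative to the ring, so I correct that, lower partway and recheck.

Call:
{"name": "apply_moves", "arguments": {
  "motion": [
    [[0,0,0],[-0.004,0,0.006],0.15],
    [[0,0,0],[0,0.03,0],0.15],
    [[0,0,0],[0,0.03,0],0.15],
    [[0,0,0],[0,0.015,0],0.15],
    [[0,0,0],[0,0,0],0.15]
  ]
}}

```text
t: 10.38
position: [0.5502, 0.0359, 0.1617]
eef_rot: [0.501, -0.5, 0.499, -0.499]
ft_force: [0.1, -0.4, -1.8]
width: 0.0254
```

Call:
{"name": "apply_moves", "arguments": {
  "motion": [
    [[0,0,0],[0,0,0],0.15],
    [[0,0,0],[0,0,0],0.15]
  ]
}}

```text
t: 10.55
position: [0.5517, 0.0361, 0.1643]
eef_rot: [-0.5, 0.5, -0.5, 0.501]
ft_force: [-0.6, -0.4, -2.2]
width: 0.026
```

```bash
cat > bulb.py <<'E'
import sys
from h import *
tag=sys.argv[1];o=bot.get_obs()
print("t",o["t"],"pos",o["position"].round(4),"F",o["ft_force"].round(1),"w",o["width"])
def fit(q):
    A=np.c_[2*q,np.ones(len(q))];s=np.linalg.lstsq(A,(q**2).sum(1),rcond=None)[0];return s[:-1],np.sqrt(s[-1]+(s[:-1]**2).sum())
for n in ["wrist","scene","side"]:
    im,d=bot.get_image(n);cv2.imwrite(f"pics/{n}{tag}.png",im[:,:,::-1] if n=="wrist" else cv2.resize(im[130:260,170:330,::-1],None,fx=4,fy=4))
    W=cloud(n,d,o);p=o["position"];bz=p[2]-.056
    h=np.hypot(W[...,0]-p[0],W[...,1]-p[1])
    q=W[(h<.038)&(W[...,2]>max(bz-.03,.068))&(W[...,2]<bz+.025)];N=len(q)
    try:
        c,r=fit(q)
        for _ in range(6):
            e=np.abs(np.linalg.norm(q-c,axis=1)-r);q=q[e<.0025];c,r=fit(q)
        print(n,"bulb",N,len(q),c.round(4),r.round(4))
    except Exception as e: print(n,"bulb",N,e)
    z0=float(sys.argv[2]) if len(sys.argv)>2 else .065
    hr=np.hypot(W[...,0]-.5478,W[...,1]-.0337)
    q=W[(hr>.029)&(hr<.037)&(W[...,2]>z0-.012)&(W[...,2]<z0+.006)]
    print("   ring",len(q),"z90",np.percentile(q[:,2],[50,90,97]).round(4) if len(q) else "")
    print("   ring rect",[np.round(a,1) for a in cv2.minAreaRect((q[:,:2]*1000).astype(np.float32))] if len(q)>5 else "")
E
python3 bulb.py 9
```

```text
t 10.55 pos [0.5517 0.0361 0.1643] F [-0.6 -0.4 -2.2] w 0.025996175142194163
wrist bulb 3222 3222 [0.5487 0.0349 0.1082] 0.0356
   ring 603 z90 [0.064  0.0655 0.0661]
   ring rect [array([547.6,  56.7]), array([65.4, 23.2]), np.float64(1.1)]
scene bulb 503 460 [0.5499 0.0348 0.1085] 0.0351
   ring 136 z90 [0.0633 0.0656 0.0666]
   ring rect [array([556.4,  31.5]), array([67.9, 55.5]), np.float64(84.2)]
side bulb 309 264 [0.5478 0.0367 0.1067] 0.0353
   ring 92 z90 [0.0621 0.065  0.0655]
   ring rect [array([540.2,  41.5]), array([70.4, 50.9]), np.float64(40.6)]
```

View pics/scene9.png

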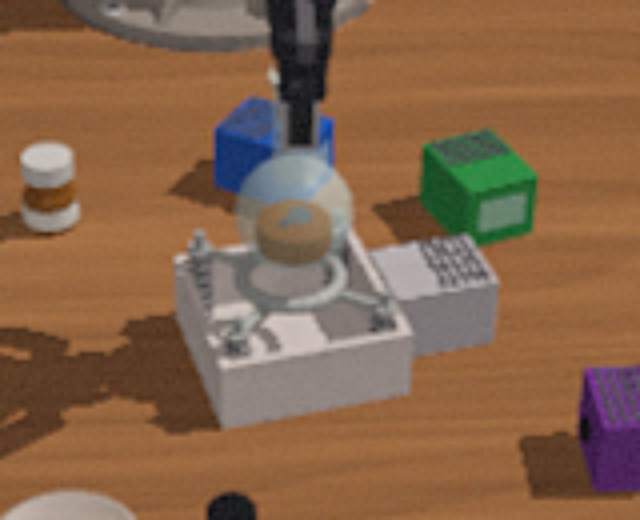

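View pics/side9.png

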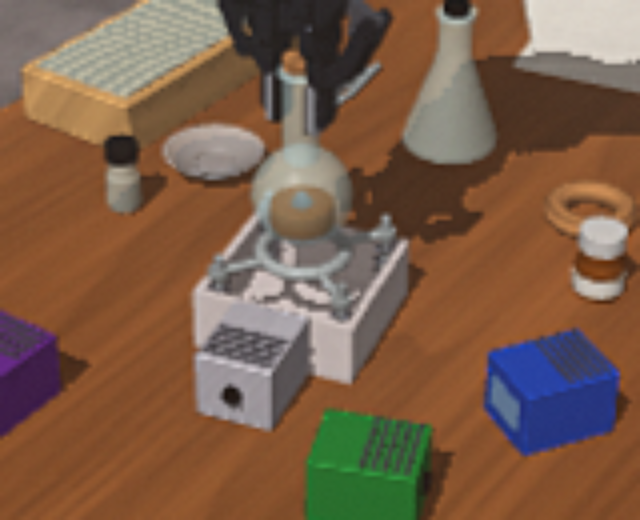

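The bulb is now within about 1–2 mm of the ring axis at a bulb height of 0.108. Lower onto the ring.

Call:
{"name": "apply_moves", "arguments": {
  "motion": [
    [[0,0,0],[0.0015,0.015,-0.0005],0.15],
    [[0,0,0],[0,0.01,0],0.15],
    [[0,0,0],[0,0.007,0],0.15],
    [[0,0,0],[0,0.005,0],0.15],
    [[0,0,0],[0,0,0],0.15]
  ],
  "grip_force": 90
}}

```text
t: 11.12
position: [0.5509, 0.0349, 0.1407]
eef_rot: [0.5, -0.5, 0.5, -0.5]
ft_force: [-0.9, -1.1, 2.4]
width: 0.0257
```

Call:
{"name": "apply_moves", "arguments": {
  "motion": [
    [[0,0,0],[0,0,0],0.15],
    [[0,0,0],[0,0,0],0.15]
  ]
}}

```text
t: 11.28
position: [0.5509, 0.035, 0.1414]
eef_rot: [0.5, -0.5, 0.5, -0.5]
ft_force: [-0.1, -2.1, 2.5]
width: 0.0253
```

It has contacted at about 4.5 N on the ring with hardly any side load. Press down.

Call:
{"name": "apply_moves", "arguments": {
  "motion": [
    [[0,0,0],[0,0.006,0],0.15],
    [[0,0,0],[0,0.006,0],0.15],
    [[0,0,0],[0,0.006,0],0.15],
    [[0,0,0],[0,0.005,0],0.15],
    [[0,0,0],[0,0.003,0],0.15]
  ]
}}

```text
t: 11.7
position: [0.5515, 0.0348, 0.126]
eef_rot: [-0.5, 0.499, -0.5, 0.5]
ft_force: [-7.0, -6.2, 40.3]
width: 0.0255
```

Call:
{"name": "apply_moves", "arguments": {
  "motion": [
    [[0,0,0],[0,0,0],0.15],
    [[0,0,0],[0,0,0],0.15],
    [[0,0,0],[0,0,0],0.15]
  ]
}}

```text
t: 11.95
position: [0.5514, 0.0348, 0.1263]
eef_rot: [-0.5, 0.5, -0.5, 0.5]
ft_force: [-3.1, -4.1, 16.5]
width: 0.0257
```

```bash
python3 bulb.py 10 .049; python3 chk.py wrist10c
```

```text
t 11.95 pos [0.5514 0.0348 0.1263] F [-3.1 -4.1 16.5] w 0.025711913494818446
wrist bulb 3157 3157 [0.5483 0.0334 0.0702] 0.0356
   ring 462 z90 [0.0452 0.0468 0.0474]
   ring rect [array([547.6,  58.1]), array([20.1, 64.4]), np.float64(89.4)]
scene bulb 359 311 [0.5495 0.0332 0.0694] 0.0353
   ring 139 z90 [0.0458 0.052  0.054 ]
   ring rect [array([564.4,  31.7]), array([67.7, 40.1]), np.float64(86.4)]
side bulb 219 185 [0.5471 0.0365 0.0719] 0.0332
   ring 97 z90 [0.0451 0.053  0.0546]
   ring rect [array([538.5,  47.1]), array([66.7, 39.7]), np.float64(36.8)]
ringtop 85 0.0661 [array([556.4,  59.1]), array([17.7, 61.5]), np.float64(73.2)]
walls+lamp 14080 0.0492 [array([531.7,  78.2]), array([133. , 231.3]), np.float64(21.3)]
lamp 8373 0.0507 [array([524.8, 122.5]), array([58.4, 75. ]), np.float64(13.3)]
lamp in cradle frame min/max [-38.4  47.3] [ 38.5 128.5]
```

View pics/side10.png

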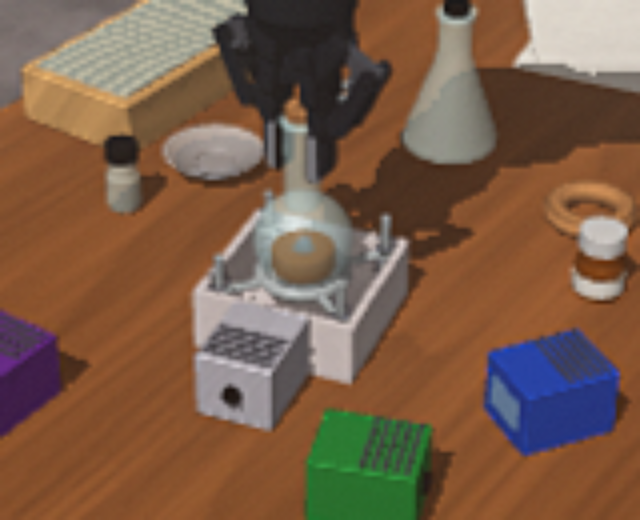

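View pics/scene10.png

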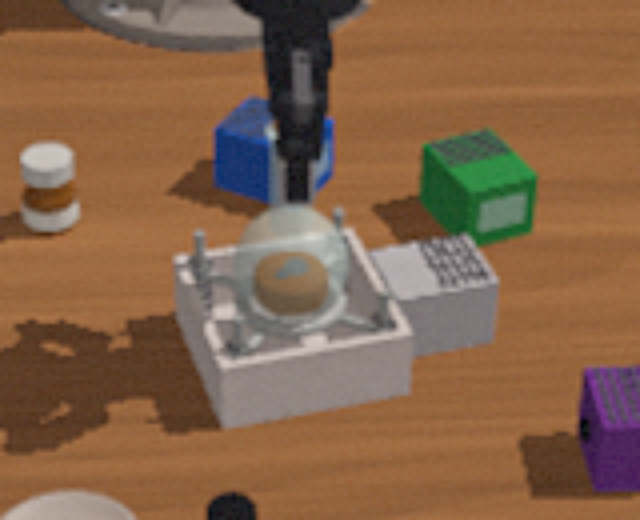

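The ring is at its stop: rim about 47 mm high, bulb at 0.070 and centred within 1 mm. I ease off slightly and let it settle.

Call:
{"name": "apply_moves", "arguments": {
  "motion": [
    [[0,0,0],[0,-0.001,0],0.15],
    [[0,0,0],[0,0,0],0.15],
    [[0,0,0],[0,0,0],0.15],
    [[0,0,0],[0,0,0],0.15],
    [[0,0,0],[0,0,0],0.15]
  ]
}}

```text
t: 12.57
position: [0.5512, 0.0349, 0.1264]
eef_rot: [-0.5, 0.5, -0.5, 0.5]
ft_force: [-1.4, -4.0, 9.2]
width: 0.0252
```

Call:
{"name": "apply_moves", "arguments": {
  "motion": [
    [[0,0,0],[0,0,0],0.15],
    [[0,0,0],[0,0,0],0.15],
    [[0,0,0],[0,0,0],0.15],
    [[0,0,0],[0,0,0],0.15],
    [[0,0,0],[0,0,0],0.15]
  ]
}}

```text
t: 12.98
position: [0.5512, 0.0349, 0.1264]
eef_rot: [-0.5, 0.5, -0.5, 0.5]
ft_force: [-1.0, -3.9, 10.3]
width: 0.0254
```

```bash
python3 bulb.py 11 .047
```

```text
t 12.9833 pos [0.5512 0.0349 0.1264] F [-1.  -3.9 10.3] w 0.025368112892288058
wrist bulb 3171 3171 [0.5483 0.0334 0.0703] 0.0356
   ring 464 z90 [0.0452 0.0468 0.0474]
   ring rect [array([547.8,  57.3]), array([65. , 21.7]), np.float64(0.1)]
scene bulb 352 303 [0.5495 0.0332 0.0703] 0.0351
   ring 128 z90 [0.0453 0.0489 0.0513]
   ring rect [array([562.7,  30.9]), array([68.7, 43.5]), np.float64(83.3)]
side bulb 223 191 [0.5475 0.0357 0.07  ] 0.0345
   ring 96 z90 [0.0443 0.0488 0.0521]
   ring rect [array([538. ,  48.1]), array([66.4, 39. ]), np.float64(36.3)]
```

```bash
python3 -c "
from bench import bot
print(bot.job_done())"
```

```text
the job is handed in; nothing more can be done
None
```

I butted the silver lamp block against the cradle's window side, then moved the round-bottomed flask to the sprung ring. I handed the job in at about 13 s, still gripping the flask and pressing it down. No verdict was reported.

**Lamp:**
- My last clean measurement put its x offset at about −1 mm, its yaw within about 0.3° of the cradle's, and its far end at 128.5 mm against 130 mm expected.
- That places its face on the wall. I did not measure the two face corners directly.
- A later check, with the flask already over the cradle, gave the same far end.

**Flask:**
- All three cameras put the bulb centre at 0.070 m, which is 18 mm below its seated height, and the wrist view put the ring's rim at about 47 mm. So the ring is at or within about 1 mm of its stop.
- The bulb is within about 1–2 mm of the ring's axis. The cameras disagree by 2–3 mm in x and y, which I put down to calibration.
- At the end the wrist force was about 10 N upward and 4 N sideways. The flask looked upright and nothing slipped.

**Off the plan:**
- The vertical force peaked briefly at 40 N when the ring hit its stop, so I eased off by 0.6 mm. That load went through the fingers and flask, not the gripper's body.
- I saw no bystander move in the pictures, but I did not measure their final positions.

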